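# Re-rack the forming stakes in reverse order

### The arm

A 6-joint arm with a two-finger parallel gripper is mounted at the origin on the work surface. World frame = base frame: x ahead of the robot, y to its left, z up, the work surface at z = 0. Lengths are in m, angles in rad, forces in N, time in s.
With the tool pointing down it reaches from about 0.25 to 0.725 m from the base axis. Payload 4 kg.
Tool frame: the origin (TCP) lies on the centre line of the jaws, within the pads' length; the fingertips stand 22 mm ahead of it and the grasp point (between the pads) lies 3 mm ahead of it; z points along the fingers, y is the line along which they close (so a half turn about z gives the same grasp; the last joint's range is limited). The gripper opens to 85 mm and grips with 20 to 120 N. Pads are 22 mm wide; open, the fingers measure 114 mm over their backs; the gripper's body (76 mm by 85 mm) begins 54 mm behind the grasp point. The pads swing forward as they close: fully open they stand 13 mm farther back than shut.
Start: joints at [-1.294, 0.241, 0.005, 1.335, 0, 1.571], TCP at [0.137, -0.481, 0.253] pointing down, gripper open.
Joint ranges: [-2.72, 2.72], [-1.05, 1.87], [-1.09, 1.28], [-1.99, 2.15], [-1.42, 1.44], [-3.14, 3.14]. Speed limits (rad/s): [2.79, 2.79, 3.14, 3.14, 3.14, 3.14].

### API

Orientations are given as a unit quaternion [x, y, z, w].
In Python, from workcell import bot gives the robot as it stands.
- The arm moves only by the shell command python3 -m inch 'ROWS'. ROWS is JSON, one flat list of numbers, 7 for each row, row after row: the shift along the world's x, y, z in mm, then the turn, a rotation vector about the world's x, y, z in rad, then the opening in per cent of the stroke, from 0 (shut) to 100 (fully open). A call has 1 to 8 rows; each row is the pose to reach, as a shift and turn from the pose commanded when the call began; what a row does not reach only later rows make up. A row lasts 1/12 s, in which the tool goes at most 41.7 mm and 7.16 degrees, less where a joint would pass 70% of its speed; a pose out of reach is approached as far as the arm can. A call with a gripper value outside its range is refused whole. The fingers move at their own pace and stop on an object; the grip force is fixed at half the most. Time passes only in rows, so rows that repeat a pose let the fingers close. It gives the time, the measured TCP pose, the force, the opening and the grip force at its end, in the units of the state.
- bot.get_obs(): the state, without advancing time (a new reading comes with each control period).
- bot.camera(name): name is "side" or "top" or "wrist"; returns the picture (400x640x3 uint8, blue, green, red); there is no depth.
- bot.camera_info(name): a dict with "intrinsics" (3x3 intrinsics, pixels), "camera_from_world" (4x4, takes a point from world to camera coordinates); the wrist camera has in their place "hand_eye" (4x4, takes a point from camera to tool coordinates, whose origin is the TCP and whose axes are the flange's). Camera axes: x right, y down, z forward; pixel columns grow to the right and rows downward; lengths in m; the calibration is good to about 2 mm. A picture is of the moment at which its call begins: read the wrist's pose just before it. camera_info takes no time and is no camera call.
- bot.job_done(): hands the job in; it is judged then, once.
Trained networks look in the newest picture that a camera, given by its name, has taken for a name from the list of things; names that differ only in an ending like _2 or _b are one class to them, and where a whole thing is asked for, a point or a joint stands for the part that bears it (a point fixed in the world has none). Each returns a list of dicts, best first, with "confidence" (0 to 1); they miss things now and then, are a little off and sometimes report something else, mostly with a low value. They report only what shows in the picture. A call takes as long as a camera call. They do not tell look-alikes from the thing itself.
- bot.silhouettes(camera, target): "mask" (400x640 bool, what is visible of it) and "uv" ([column, row] in pixels, amid what is visible of it).
- bot.spot_point(camera, target): "uv" ([column, row] in pixels: a listed point, or the origin of a listed thing).
The state is a dict: "clock": time; "joint_pos": joint angles; "joint_vel": joint speeds; "tau": joint torques, N m; "eef_pos": TCP position; "tool_rot": TCP orientation; "ft_force": force on the tool from outside, world axes, zero at the start; "ft_torque": the same for the moment, N m; "grip_width": finger opening in m; "grasp_force": force on a finger pad.
Only numpy, scipy, OpenCV 4.12 (cv2) and the standard library are available. Lean on these libraries where they do the work, as an engineer would, in place of code of your own. Each camera call takes 0.05 s, during which the arm holds its last target. There are 200 camera calls.

### The job

The finishing pass uses the forming stakes in the opposite sequence, so move all four from the wooden rack into the grey rack in reverse order, counted from the red ends: the stake that stands next to the red end of the wooden rack goes into the pocket farthest from the red end of the grey rack, the second into the second-farthest, and so on, so that the last one ends next to the grey rack's red end. Each stake must stand upright on the floor of its own pocket, and none may be toppled on the way.

Things in the scene. Friction and masses are not known exactly. Their poses are not given: they have to be found in the camera images.
- brass_stake: Forming stake with a brass-coloured metal head, loose, about 250 g: round steel foot 38 mm wide and 12 mm high, steel stem 20 mm wide, and a round head 36 mm wide whose straight side, good to grip, spans 50 to 68 mm above the underside; above that a rounded dome, 81 mm high in all. Origin at the centre of its underside, z up along the stem. Starts on the green pad in the wooden rack.
- black_stake: Forming stake with a black rubber head, loose, about 250 g: round steel foot 38 mm wide and 12 mm high, steel stem 20 mm wide, and a round head 36 mm wide whose straight side, good to grip, spans 50 to 68 mm above the underside; above that a flat top, 76 mm high in all. Origin at the centre of its underside, z up along the stem. Starts on the yellow pad in the wooden rack.
- white_stake: Forming stake with a white nylon head, loose, about 250 g: round steel foot 38 mm wide and 12 mm high, steel stem 20 mm wide, and a round head 36 mm wide whose straight side, good to grip, spans 50 to 68 mm above the underside; above that a smaller round boss 22 mm wide on it, 80 mm high in all. Origin at the centre of its underside, z up along the stem. Starts on the pink pad in the wooden rack.
- blue_stake: Forming stake with a blue plastic head, loose, about 250 g: round steel foot 38 mm wide and 12 mm high, steel stem 20 mm wide, and a round head 36 mm wide whose straight side, good to grip, spans 50 to 68 mm above the underside; above that a cone, 82 mm high in all. Origin at the centre of its underside, z up along the stem. Starts on the orange pad in the wooden rack.
- green_pad: Green square pad 52 x 52 x 2 mm, fixed on the floor of one pocket of the wooden rack; it stays there and marks the place where the brass stake started. Which pocket it is in changes from start to start. Origin at the centre of its underside (the pocket's floor).
- yellow_pad: Yellow square pad 52 x 52 x 2 mm, fixed on the floor of one pocket of the wooden rack; it stays there and marks the place where the black stake started. Which pocket it is in changes from start to start. Origin at the centre of its underside (the pocket's floor).
- pink_pad: Pink square pad 52 x 52 x 2 mm, fixed on the floor of one pocket of the wooden rack; it stays there and marks the place where the white stake started. Which pocket it is in changes from start to start. Origin at the centre of its underside (the pocket's floor).
- orange_pad: Orange square pad 52 x 52 x 2 mm, fixed on the floor of one pocket of the wooden rack; it stays there and marks the place where the blue stake started. Which pocket it is in changes from start to start. Origin at the centre of its underside (the pocket's floor).
- wood_rack: Pale wooden rack, where the stakes start, fixed, at any yaw: four pockets in a row along its y, a red block on its +y end. Origin: middle of the row, at table level. Pocket centres at x 0, y +90 (next to the red), +30, -30, -90 mm. Pockets 54 x 54 mm inside, floor 5 mm and wall tops 18 mm above the table, walls 6 mm. Rack 66 mm wide, red block y 123 to 151 mm, 30 mm high.
- grey_rack: Grey plastic rack, empty at the start, fixed, at any yaw: four pockets in a row along its y, a red block on its +y end. Origin: middle of the row, at table level. Pocket centres at x 0, y +90 (next to the red), +30, -30, -90 mm. Pockets 54 x 54 mm inside, floor 5 mm and wall tops 18 mm above the table, walls 6 mm. Rack 66 mm wide, red block y 123 to 151 mm, 30 mm high.
Not all that is in view belongs to the job. Leave any purple or turquoise look-alike of the brass_stake alone.

How it is judged:
At the end, for the whole second after the job is handed in: Each stake stands in its own grey pocket in reverse order (pad at y in the wooden rack's frame: stake at -y in the grey rack's), within 12 mm along and across, underside less than 9 mm above the table, upright within 0.1 rad, at rest, released (((y of green_pad in the frame of wood_rack between 0.075 and 0.105 m and y of brass_stake in the frame of grey_rack between -0.102 and -0.078 m) or (y of green_pad in the frame of wood_rack between 0.015 and 0.045 m and y of brass_stake in the frame of grey_rack between -0.042 and -0.018 m) or (y of green_pad in the frame of wood_rack between -0.045 and -0.015 m and y of brass_stake in the frame of grey_rack between 0.018 and 0.042 m) or (y of green_pad in the frame of wood_rack between -0.105 and -0.075 m and y of brass_stake in the frame of grey_rack between 0.078 and 0.102 m)) and x of brass_stake in the frame of grey_rack between -0.012 and 0.012 m and z of each of brass_stake, black_stake, white_stake, blue_stake in the frame of grey_rack below 0.009 m and angle between each of brass_stake, black_stake, white_stake, blue_stake's own z axis and vertical below 0.1 rad and linear speed of each of brass_stake, black_stake, white_stake, blue_stake below 0.02 m/s and contact force between each of brass_stake, black_stake, white_stake, blue_stake and the fingers below 0.05 N and ((y of yellow_pad in the frame of wood_rack between 0.075 and 0.105 m and y of black_stake in the frame of grey_rack between -0.102 and -0.078 m) or (y of yellow_pad in the frame of wood_rack between 0.015 and 0.045 m and y of black_stake in the frame of grey_rack between -0.042 and -0.018 m) or (y of yellow_pad in the frame of wood_rack between -0.045 and -0.015 m and y of black_stake in the frame of grey_rack between 0.018 and 0.042 m) or (y of yellow_pad in the frame of wood_rack between -0.105 and -0.075 m and y of black_stake in the frame of grey_rack between 0.078 and 0.102 m)) and x of black_stake in the frame of grey_rack between -0.012 and 0.012 m and ((y of pink_pad in the frame of wood_rack between 0.075 and 0.105 m and y of white_stake in the frame of grey_rack between -0.102 and -0.078 m) or (y of pink_pad in the frame of wood_rack between 0.015 and 0.045 m and y of white_stake in the frame of grey_rack between -0.042 and -0.018 m) or (y of pink_pad in the frame of wood_rack between -0.045 and -0.015 m and y of white_stake in the frame of grey_rack between 0.018 and 0.042 m) or (y of pink_pad in the frame of wood_rack between -0.105 and -0.075 m and y of white_stake in the frame of grey_rack between 0.078 and 0.102 m)) and x of white_stake in the frame of grey_rack between -0.012 and 0.012 m and ((y of orange_pad in the frame of wood_rack between 0.075 and 0.105 m and y of blue_stake in the frame of grey_rack between -0.102 and -0.078 m) or (y of orange_pad in the frame of wood_rack between 0.015 and 0.045 m and y of blue_stake in the frame of grey_rack between -0.042 and -0.018 m) or (y of orange_pad in the frame of wood_rack between -0.045 and -0.015 m and y of blue_stake in the frame of grey_rack between 0.018 and 0.042 m) or (y of orange_pad in the frame of wood_rack between -0.105 and -0.075 m and y of blue_stake in the frame of grey_rack between 0.078 and 0.102 m)) and x of blue_stake in the frame of grey_rack between -0.012 and 0.012 m); the robot touches nothing.
It fails at once if A stake is toppled (leans more than 1 rad) (angle between any of brass_stake, black_stake, white_stake, blue_stake's own z axis and vertical above 1 rad).
It also fails if it takes over 112 s, if anything falls off the work surface, if the arm or the gripper's body presses on something with over 40 N, if the wrist force passes 120 N, or if a joint passes its speed limit or range.

## Working session

There is one attempt and no reset: what is moved stays moved. The work goes in short steps, Python scripts to look and compute and a shell command to move; the robot and the scene stay as the last step left them, time stands still between calls to the robot, and variables do not carry over. Pictures are saved under pics/ and viewed, at most 14 in all, crops included, and the job is handed in when it is done.

```bash
mkdir -p pics; cat > h.py <<'E'
import numpy as np, cv2
from workcell import bot
def ray(cam,uv):
    i=bot.camera_info(cam); K=np.array(i["intrinsics"]); T=np.array(i["camera_from_world"])
    d=T[:3,:3].T@np.linalg.inv(K)@np.array([uv[0],uv[1],1.]); o=-T[:3,:3].T@T[:3,3]
    return o,d
def atz(cam,uv,z):
    o,d=ray(cam,uv); return (o+d*(z-o[2])/d[2])
E
python3 - <<'E'
from h import *
for c in ["top","side"]:
    cv2.imwrite(f"pics/{c}0.png",bot.camera(c))
    for n in ["brass_stake","black_stake","white_stake","blue_stake","wood_rack","grey_rack"]:
        s=bot.spot_point(c,n)[:3]
        z=0
        for r in s: print(c,n,round(r["confidence"],2),np.round(r["uv"]),np.round(atz(c,r["uv"],0.007 if 'stake' in n else 0),3))
o=bot.get_obs();print(o["clock"],o["eef_pos"],o["tool_rot"],o["grip_width"])
E
```

```text
top brass_stake 0.96 [241. 196.] [0.548 0.138 0.007]
top brass_stake 0.96 [242. 148.] [0.647 0.14  0.007]
top brass_stake 0.55 [257. 239.] [0.46  0.103 0.007]
top black_stake 0.76 [180. 188.] [0.56  0.265 0.007]
top black_stake 0.55 [183. 193.] [0.55  0.258 0.007]
top white_stake 0.86 [210. 190.] [0.557 0.203 0.007]
top blue_stake 0.63 [156. 190.] [0.553 0.312 0.007]
top wood_rack 0.63 [195. 190.] [0.558 0.235 0.   ]
top grey_rack 0.56 [417. 210.] [ 0.529 -0.226  0.   ]
side brass_stake 0.97 [321. 258.] [0.453 0.109 0.007]
side brass_stake 0.93 [229. 231.] [0.643 0.142 0.007]
side brass_stake 0.8 [269. 246.] [0.555 0.133 0.007]
side black_stake 0.81 [225. 299.] [0.558 0.264 0.007]
side white_stake 0.75 [246. 275.] [0.555 0.207 0.007]
side blue_stake 0.75 [204. 330.] [0.554 0.325 0.007]
side blue_stake 0.36 [267. 248.] [0.554 0.14  0.007]
side wood_rack 0.91 [236. 285.] [0.561 0.23  0.   ]
side wood_rack 0.43 [364. 143.] [ 0.523 -0.235  0.   ]
side wood_rack 0.24 [250. 272.] [0.555 0.196 0.   ]
side grey_rack 0.79 [360. 146.] [ 0.527 -0.223  0.   ]
0.7 [ 0.13664548 -0.48097271  0.25335584] [9.90437201e-01 1.37964303e-01 3.90212570e-06 4.74010933e-05] 0.08540644298435182
```

View pics/top0.png

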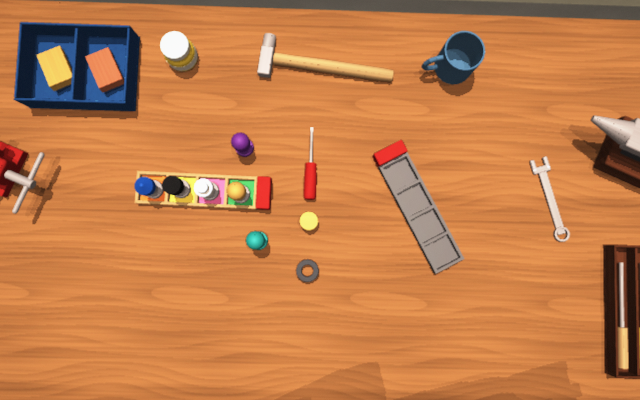

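View pics/side0.png

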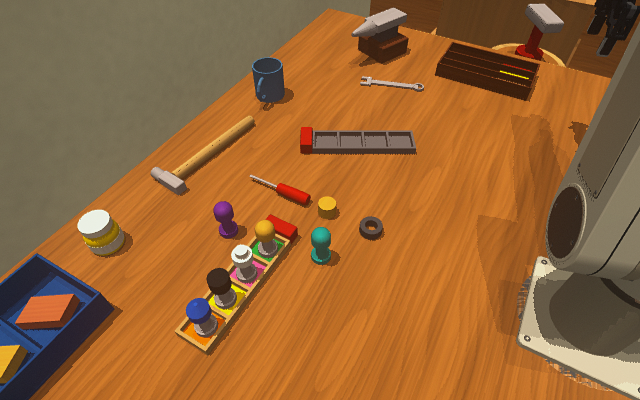

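Top view: wooden rack spans (137–270, 175–208), red end at right (263,193). Order from red: brass/green (237,190), white/pink (205,188), black/yellow (176,186), blue/orange (147,186). Look-alikes to leave: purple (242,146), turquoise (257,240); the yellow disc (309,221) is no stake. Grey rack: red at (390,152), far end (447,265). Next I fit both racks and take one close crop of the choice.

```bash
cat > fit.py <<'E'
from h import *
from scipy.optimize import minimize
S=["brass_stake","black_stake","white_stake","blue_stake"]
def proj(cam,P):
    i=bot.camera_info(cam); K=np.array(i["intrinsics"]); T=np.array(i["camera_from_world"])
    q=(P@T[:3,:3].T+T[:3,3])@K.T; return q[:,:2]/q[:,2:]
def hull(p,cam):
    c,s=np.cos(p[2]),np.sin(p[2]); m=np.zeros((400,640),np.uint8)
    for y0,y1,h in [(-.123,.123,.018),(.123,.151,.03)]:
        P=np.array([[x,y,z] for x in(-.033,.033) for y in(y0,y1) for z in(0,h)])
        W=np.c_[c*P[:,0]-s*P[:,1]+p[0],s*P[:,0]+c*P[:,1]+p[1],P[:,2]]
        q=cv2.convexHull((proj(cam,W)*16).astype(np.int32)); cv2.fillConvexPoly(m,q,255,cv2.LINE_AA,4)
    return m/255.
E
python3 - <<'E'
from fit import *
img={};ign={};M={}
for c in ["top","side"]:
    img[c]=bot.camera(c); ign[c]=np.zeros((400,640),bool)
    for n in S:
        for r in bot.silhouettes(c,n): 
            if r["confidence"]>.3: ign[c]|=r["mask"]
    ign[c]=cv2.dilate(ign[c].astype(np.uint8),np.ones((5,5)))>0
    for n in ["wood_rack","grey_rack"]: 
        r=bot.silhouettes(c,n); M[c,n]=r[0]["mask"]; print(c,n,[(round(x["confidence"],2),x["mask"].sum()) for x in r])
ov=img["top"].copy()
for n,p0 in [("wood_rack",(.558,.235,-1.58)),("grey_rack",(.529,-.226,.43))]:
    def cost(p,cams): return sum(1-(np.minimum(h,m)*~ign[c]).sum()/(np.maximum(h,m)*~ign[c]).sum() for c in cams for h,m in[(hull(p,c),M[c,n])])
    for cams in (["top"],["side"],["top","side"]):
        r=minimize(cost,p0,args=(cams,),method="Nelder-Mead",options=dict(initial_simplex=np.array(p0)+np.r_[np.zeros((1,3)),np.diag([.02,.02,.1])],xatol=1e-4)); print(n,cams,np.round(r.x,4),round(r.fun,3))
    c,s=np.cos(r.x[2]),np.sin(r.x[2])
    for y in(.09,.03,-.03,-.09): print(np.round([r.x[0]-s*y,r.x[1]+c*y],4))
    ed=cv2.findContours((hull(r.x,"top")>.5).astype(np.uint8),0,1)[0]; cv2.drawContours(ov,ed,-1,(255,255,0),1)
for n in S:
    for c in ["top"]:
        for r in bot.silhouettes(c,n)[:2]: print(n,np.round(r["uv"]),np.round(atz(c,r["uv"],.05),3))
cv2.imwrite("pics/ov.png",cv2.resize(ov[120:290,120:480],None,fx=2.2,fy=2.2,interpolation=2))
E
```

```text
top wood_rack [(0.62, np.int64(1535))]
top grey_rack [(0.56, np.int64(4474))]
side wood_rack [(0.86, np.int64(2275))]
side grey_rack [(0.91, np.int64(2775))]
wood_rack ['top'] [ 0.5574  0.2302 -3.163 ] 0.387
wood_rack ['side'] [ 0.5574  0.1283 -3.1143] 0.724
wood_rack ['top', 'side'] [ 0.6295  0.2262 -1.9501] 1.852
[0.7131 0.1929]
[0.6574 0.2151]
[0.6017 0.2373]
[0.5459 0.2596]
grey_rack ['top'] [ 0.5253 -0.23   -1.0588] 0.066
grey_rack ['side'] [ 0.5503 -0.2158  2.0591] 0.08
grey_rack ['top', 'side'] [ 0.5506 -0.2165  2.0723] 0.149
[ 0.4717 -0.2598]
[ 0.5243 -0.231 ]
[ 0.5769 -0.2021]
[ 0.6295 -0.1733]
brass_stake [240. 144.] [0.647 0.138 0.05 ]
brass_stake [237. 193.] [0.548 0.14  0.05 ]
black_stake [173. 186.] [0.558 0.266 0.05 ]
white_stake [207. 188.] [0.556 0.199 0.05 ]
white_stake [235. 193.] [0.548 0.144 0.05 ]
blue_stake [148. 190.] [0.548 0.316 0.05 ]
```

View pics/ov.png

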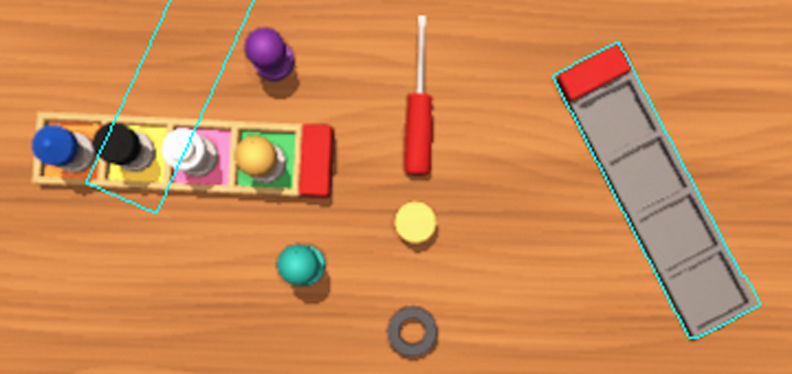

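The overlay shows the grey fit reversed by a bad start yaw and wood fitted wrongly (start yaw off; the pads hide the floor). The brass choice at (257,155) in the crop, on green by the red block, is right. I'm refitting with correct yaws and pad masks added.

```bash
python3 - <<'E'
from fit import *
ov=bot.camera("top"); bot.camera("side"); ign={};M={}
for c in ["top","side"]:
    ign[c]=np.zeros((400,640),bool)
    for n in S:
        for r in bot.silhouettes(c,n): 
            if r["confidence"]>.3: ign[c]|=r["mask"]
    ign[c]=cv2.dilate(ign[c].astype(np.uint8),np.ones((5,5)))>0
    for n in ["wood_rack","grey_rack"]: M[c,n]=bot.silhouettes(c,n)[0]["mask"].copy()
    for n in ["green_pad","yellow_pad","pink_pad","orange_pad"]:
        r=bot.silhouettes(c,n)
        if r: M[c,"wood_rack"]|=r[0]["mask"]; print(c,n,np.round(r[0]["uv"]))
    M[c,"wood_rack"]=cv2.morphologyEx(M[c,"wood_rack"].astype(np.uint8),cv2.MORPH_CLOSE,np.ones((5,5)))>0
for n,p0 in [("wood_rack",(.555,.235,3.14)),("grey_rack",(.529,-.226,-1.08))]:
    def cost(p,cams): return sum(1-(np.minimum(h,m)*~ign[c]).sum()/(np.maximum(h,m)*~ign[c]).sum() for c in cams for h,m in[(hull(p,c),M[c,n])])
    for cams in (["side"],["top"],["top","side"]):
        r=minimize(cost,p0,args=(cams,),method="Nelder-Mead",options=dict(initial_simplex=np.array(p0)+np.r_[np.zeros((1,3)),np.diag([.02,.02,.1])],xatol=1e-4)); print(n,cams,np.round(r.x,4),round(r.fun,3))
    c,s=np.cos(r.x[2]),np.sin(r.x[2])
    for y in(.09,.03,-.03,-.09): print(np.round([r.x[0]-s*y,r.x[1]+c*y],4))
    ed=cv2.findContours((hull(r.x,"top")>.5).astype(np.uint8),0,1)[0]; cv2.drawContours(ov,ed,-1,(255,255,0),1)
cv2.imwrite("pics/ov2.png",cv2.resize(ov[120:290,120:480],None,fx=2.2,fy=2.2,interpolation=2))
i=bot.camera_info("wrist");print(np.round(i["hand_eye"],4),i["intrinsics"])
E
```

```text
top yellow_pad [188. 200.]
top pink_pad [220. 193.]
top orange_pad [157. 198.]
side green_pad [256. 248.]
side yellow_pad [234. 302.]
side pink_pad [259. 271.]
side orange_pad [194. 334.]
wood_rack ['side'] [0.5573 0.2307 3.122 ] 0.007
wood_rack ['top'] [0.557  0.2309 3.1197] 0.211
wood_rack ['top', 'side'] [0.5571 0.2306 3.1216] 0.22
[0.5553 0.1406]
[0.5565 0.2006]
[0.5577 0.2606]
[0.5589 0.3206]
grey_rack ['side'] [ 0.5248 -0.2302 -1.0617] 0.06
grey_rack ['top'] [ 0.5247 -0.2303 -1.0658] 0.047
grey_rack ['top', 'side'] [ 0.525  -0.2304 -1.0648] 0.108
[ 0.6037 -0.1868]
[ 0.5512 -0.2158]
[ 0.4988 -0.2449]
[ 0.4463 -0.274 ]
[[ 2.000e-04 -9.538e-01 -3.006e-01  7.630e-02]
 [ 1.000e+00  1.000e-04  3.000e-04  1.600e-03]
 [-2.000e-04 -3.006e-01  9.538e-01 -1.213e-01]
 [ 0.000e+00  0.000e+00  0.000e+00  1.000e+00]] [[343.1116071    0.         319.12120987]
 [  0.         343.1116071  197.84079636]
 [  0.           0.           1.        ]]
```

View pics/ov2.png

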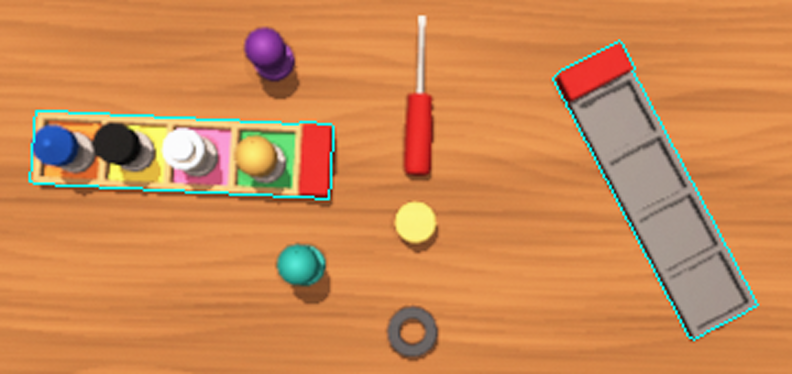

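The fit outlines both racks well. Stakes sit near pocket centres. Grip across the rack (closing along rack x), and move above brass for a close look.

```bash
cat > go.py <<'E'
import sys; from h import *
from scipy.spatial.transform import Rotation as R
o=bot.get_obs(); x,y,z,hd=map(float,sys.argv[1:5]); p=o["eef_pos"]; m=R.from_quat(o["tool_rot"]).as_matrix()
h=np.arctan2(m[1,1],m[0,1]); d=(hd-h+np.pi/2)%np.pi-np.pi/2
tz=np.array([0,0,-1.]); tilt=np.cross(m[:,2],tz)
print("t",round(o["clock"],2),"shift mm",np.round((np.array([x,y,z])-p)*1e3,1),"turn",round(d,3),"tilt",np.round(tilt,4),"w",round(o["grip_width"],4),"f",np.round(o["grasp_force"],1),"F",np.round(o["ft_force"],1),"q",np.round(o["joint_pos"],2))
E
python3 -m inch '[413,621,-33,0,0,1.274,100, 413,621,-33,0,0,1.274,100, 413,621,-33,0,0,1.274,100, 413,621,-33,0,0,1.274,100, 413,621,-33,0,0,1.274,100, 413,621,-33,0,0,1.274,100, 413,621,-33,0,0,1.274,100, 413,621,-33,0,0,1.274,100]'; python3 go.py .552 .1405 .22 -.02
```

```text
clock: 3.37
eef_pos: [0.3217, -0.202, 0.2388]
tool_rot: [0.801, 0.598, 0.0, 0.001]
ft_force: [1.0, -0.7, 0.0]
grip_width: 0.0855
grasp_force: 0.0
t 3.37 shift mm [230.3 342.5 -18.8] turn 0.268 tilt [0.0007 0.001  0.    ] w 0.0855 f 0.0 F [ 1.  -0.7  0. ] q [-0.56  0.01 -0.3   1.26 -0.    1.3 ]
```

```bash
python3 -m inch '[230,342,-19,0,0,0.268,100, 230,342,-19,0,0,0.268,100, 230,342,-19,0,0,0.268,100, 230,342,-19,0,0,0.268,100, 230,342,-19,0,0,0.268,100, 230,342,-19,0,0,0.268,100, 230,342,-19,0,0,0.268,100, 230,342,-19,0,0,0.268,100]' >/dev/null
python3 -m inch '[0,0,0,0,0,0,100, 0,0,0,0,0,0,100, 0,0,0,0,0,0,100]'>/dev/null;  python3 go.py .552 .1405 .22 -.02
cat > w.py <<'E'
from h import *
from scipy.spatial.transform import Rotation as R
def wray(uv,o):
    i=bot.camera_info("wrist"); K=np.array(i["intrinsics"]); H=np.array(i["hand_eye"])
    m=R.from_quat(o["tool_rot"]).as_matrix(); t=np.array(o["eef_pos"])
    d=m@H[:3,:3]@np.linalg.inv(K)@np.array([*uv,1.]); return m@H[:3,3]+t,d
def watz(uv,z,o):
    c,d=wray(uv,o); return c+d*(z-c[2])/d[2]
E
python3 - <<'E'
from w import *
o=bot.get_obs(); im=bot.camera("wrist"); cv2.imwrite("pics/w1.png",im)
for n in ["brass_stake","black_stake","white_stake","blue_stake"]:
    for r in bot.silhouettes("wrist",n): print(n,"mask",round(r["confidence"],2),np.round(r["uv"]),np.round(watz(r["uv"],.062,o),4))
    for r in bot.spot_point("wrist",n): print(n,"pt",round(r["confidence"],2),np.round(r["uv"]),np.round(watz(r["uv"],.007,o),4))
E
```

```text
t 4.28 shift mm [45.6 67.8 -2.8] turn 0.005 tilt [ 0.0006 -0.0014  0.    ] w 0.0857 f 0.0 F [-0.  -0.2  0.2] q [ 0.14  0.28 -0.02  1.27 -0.    1.74]
brass_stake mask 0.82 [263. 146.] [0.461  0.1044 0.062 ]
brass_stake mask 0.66 [374.  98.] [0.551  0.1404 0.062 ]
brass_stake mask 0.64 [492.  98.] [0.6438 0.1384 0.062 ]
brass_stake pt 0.92 [366.  97.] [0.5515 0.14   0.007 ]
brass_stake pt 0.77 [467. 100.] [0.6471 0.1352 0.007 ]
brass_stake pt 0.64 [271. 140.] [0.4594 0.1023 0.007 ]
white_stake mask 0.8 [378.  18.] [0.5527 0.197  0.062 ]
white_stake pt 0.57 [374.  24.] [0.5575 0.2023 0.007 ]
```

View pics/w1.png

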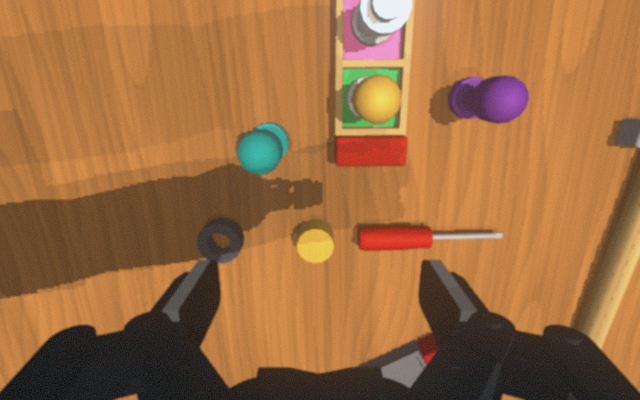

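Wrist view: brass (377,99) on green by the red block, purple (498,98), turquoise (261,150), white (385,8) above. Brass at (0.551,0.140), agreeing with the rack fit.

```bash
python3 -m inch '[45,68,0,0,0,0.005,100, 45,68,0,0,0,0.005,100, 45,68,-40,0,0,0.005,100, 45,68,-80,0,0,0.005,100, 45,68,-110,0,0,0.005,100, 45,68,-110,0,0,0.005,100, 45,68,-110,0,0,0.005,100, 45,68,-110,0,0,0.005,100]'>/dev/null; python3 go.py .551 .1403 .068 -.02
```

```text
t 5.4 shift mm [ -2.1  -0.4 -47.1] turn 0.001 tilt [-0.0007  0.0025  0.    ] w 0.0856 f 0.0 F [ 0.4 -0.3  0.7] q [ 0.25  0.47 -0.04  1.06  0.    1.84]
```

```bash
python3 -m inch '[-2,0,-30,0,0,0,100, -2,0,-47,0,0,0,100, -2,0,-47,0,0,0,100, -2,0,-47,0,0,0,100]'>/dev/null; python3 go.py .551 .1403 .068 -.02
python3 -m inch '[0,0,0,0,0,0,20, 0,0,0,0,0,0,20, 0,0,0,0,0,0,20, 0,0,0,0,0,0,20, 0,0,0,0,0,0,20, 0,0,0,0,0,0,20, 0,0,0,0,0,0,20, 0,0,0,0,0,0,20]'; python3 go.py .551 .1403 .068 -.02
```

```text
t 5.73 shift mm [ 0.1 -0.4 -0.1] turn 0.001 tilt [-0.0006  0.0022  0.    ] w 0.0853 f 0.0 F [ 0.2 -0.9  0.6] q [ 0.25  0.52 -0.1   0.95  0.    1.84]
clock: 6.4
eef_pos: [0.5509, 0.1409, 0.0676]
tool_rot: [0.714, 0.7, 0.001, 0.001]
ft_force: [0.6, 0.3, 5.6]
grip_width: 0.0342
grasp_force: 59.1
t 6.4 shift mm [ 0.1 -0.6  0.4] turn 0.001 tilt [-0.0006  0.0026  0.    ] w 0.0342 f 59.1 F [0.6 0.3 5.6] q [ 0.25  0.52 -0.1   0.95 -0.    1.84]
```

Gripped. Lift, then carry towards the grey pocket at y −90: (0.446,−0.274).

```bash
python3 -m inch '[0,0,40,0,0,0,20, 0,0,80,0,0,0,20, 0,-20,100,0,0,-0.1,20, -105,-415,100,0,0,-1.045,20, -105,-415,100,0,0,-1.045,20, -105,-415,100,0,0,-1.045,20, -105,-415,100,0,0,-1.045,20, -105,-415,100,0,0,-1.045,20]'>/dev/null; python3 go.py .4463 -.274 .168 -1.0648
```

```text
t 7.07 shift mm [ -48.5 -191.9    2.4] turn -0.313 tilt [-0.0002 -0.0017 -0.    ] w 0.0344 f 62.1 F [ 0.  -0.6 -2. ] q [-0.16  0.3  -0.15  1.12 -0.    2.16]
```

```bash
python3 -m inch '[-48,-192,2,0,0,-0.313,20, -48,-192,2,0,0,-0.313,20, -48,-192,2,0,0,-0.313,20, -48,-192,2,0,0,-0.313,20, -48,-192,2,0,0,-0.313,20, -48,-192,2,0,0,-0.313,20, -48,-192,2,0,0,-0.313,20, -48,-192,2,0,0,-0.313,20]'>/dev/null; python3 go.py .4463 -.274 .168 -1.0648
```

```text
t 7.73 shift mm [-1.4 -1.9  0.6] turn -0.005 tilt [-0.0017 -0.0016 -0.    ] w 0.0343 f 62.0 F [ 0.9 -0.8 -2.5] q [-0.55  0.34 -0.09  1.15  0.    2.08]
```

```bash
cat > chk.py <<'E'
from w import *; import sys
o=bot.get_obs(); im=bot.camera("wrist"); cv2.imwrite(sys.argv[1],im)
for c in ["top","side"]:
    bot.camera(c)
    for n in sys.argv[2:]:
        for r in bot.silhouettes(c,n)[:4]: print(c,n,round(r["confidence"],2),np.round(r["uv"]),[np.round(atz(c,r["uv"],z)[:2],4) for z in (.05,.15)])
E
python3 chk.py pics/w2.png brass_stake
```

```text
top brass_stake 0.82 [241. 142.] [array([0.6502, 0.1367]), array([0.6305, 0.1214])]
top brass_stake 0.59 [449. 246.] [array([ 0.4564, -0.2798]), array([ 0.4556, -0.2542])]
top brass_stake 0.5 [187. 199.] [array([0.5337, 0.2384]), array([0.5254, 0.2132])]
side brass_stake 0.81 [226. 221.] [array([0.6362, 0.1484]), array([0.5732, 0.2015])]
side brass_stake 0.69 [403. 102.] [array([ 0.4829, -0.3708]), array([ 0.4449, -0.2327])]
side brass_stake 0.62 [322. 246.] [array([0.4511, 0.1086]), array([0.4184, 0.1683])]
```

View pics/w2.png

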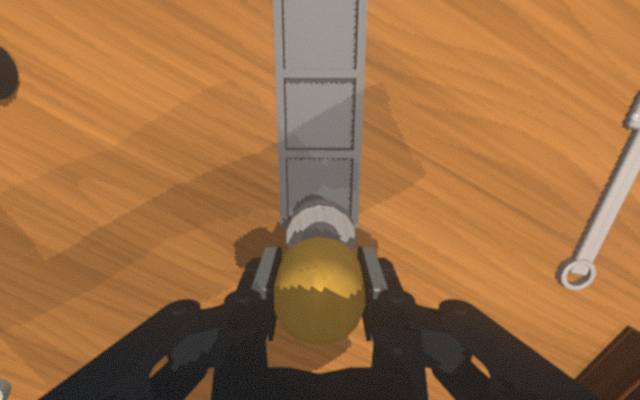

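Brass is held upright, head (319,290); the grey row is aligned beneath with its last divider at row 152 and 78. Check the offset along the row, and lower.

```bash
python3 - <<'E'
from w import *
o=bot.get_obs(); p=np.array(o["eef_pos"]);print(p)
for uv in [(320,152),(322,76)]: print(watz(uv,.018,o))
print("exp",[.4726,-.2595],[.525,-.2304])
# dome centre ~ head axis at height 68+~3mm above underside; underside z ~ TCP-.067+.007-... 
print("head",watz((319,290),p[2]+.007,o)-p,"foot",watz((320,205),p[2]-.049,o)-p)
E
```

```text
[ 0.44872023 -0.27144096  0.16815951]
[ 0.47464243 -0.25924235  0.018     ]
[ 0.52502196 -0.23244556  0.018     ]
exp [0.4726, -0.2595] [0.525, -0.2304]
head [0.00330355 0.00023467 0.007     ] foot [ 0.01685226  0.00732195 -0.049     ]
```

```bash
python3 -m inch '[-4,-3,-40,0,0,-0.005,20, -4,-3,-70,0,0,-0.005,20, -4,-3,-90,0,0,-0.005,20, -4,-3,-97,0,0,-0.005,20, -4,-3,-101,0,0,-0.005,20, -4,-3,-101,0,0,-0.005,20, -4,-3,-101,0,0,-0.005,20, -4,-3,-101,0,0,-0.005,20]'>/dev/null; python3 go.py .4463 -.274 .067 -1.0648
```

```text
t 8.65 shift mm [ 0.6  2.4 -1.9] turn -0.001 tilt [0.0018 0.003  0.    ] w 0.0343 f 62.1 F [-1.1  0.2 -2.5] q [-0.55  0.44 -0.22  0.9   0.    2.08]
```

```bash
python3 -m inch '[0,2,-2,0,0,0,20, 0,2,-3,0,0,0,20, 0,2,-3,0,0,0,20]'>/dev/null; python3 go.py .4463 -.274 .067 -1.0648
```

```text
t 8.9 shift mm [0.9 0.1 1.3] turn -0.001 tilt [0.0011 0.0027 0.    ] w 0.0343 f 62.6 F [-0.4  0.8  4. ] q [-0.55  0.44 -0.23  0.89  0.    2.08]
```

Touched down (force +4 N). Release and retreat up.

```bash
python3 -m inch '[0,0,0,0,0,0,100, 0,0,0,0,0,0,100, 0,0,0,0,0,0,100, 0,0,0,0,0,0,100, 0,0,0,0,0,0,100, 0,0,0,0,0,0,100, 0,0,30,0,0,0,100, 0,0,60,0,0,0,100]'>/dev/null; python3 go.py .5565 .2006 .2 -.02
python3 - <<'E'
from w import *
for c in ["side","top"]:
    im=bot.camera(c)
    for r in bot.silhouettes(c,"brass_stake")[:4]: print(c,round(r["confidence"],2),np.round(r["uv"]),np.round(atz(c,r["uv"],.05),3))
E
```

```text
t 9.57 shift mm [114.  473.2  77.2] turn 1.044 tilt [-0.0032 -0.0052 -0.    ] w 0.085 f 0.0 F [ 0.9 -0.1 -0.9] q [-0.55  0.38 -0.16  1.04 -0.    2.08]
side 0.92 [226. 220.] [0.639 0.145 0.05 ]
side 0.82 [403. 130.] [ 0.442 -0.268  0.05 ]
side 0.74 [321. 246.] [0.451 0.11  0.05 ]
side 0.69 [222. 288.] [0.555 0.264 0.05 ]
top 0.81 [253. 239.] [0.459 0.106 0.05 ]
top 0.63 [436. 247.] [ 0.455 -0.255  0.05 ]
top 0.56 [238. 143.] [0.649 0.143 0.05 ]
```

```bash
python3 -m inch '[0,0,40,0,0,0,100, 114,473,60,0,0,1.044,100, 114,473,60,0,0,1.044,100, 114,473,60,0,0,1.044,100, 114,473,60,0,0,1.044,100, 114,473,60,0,0,1.044,100, 114,473,60,0,0,1.044,100, 114,473,60,0,0,1.044,100]'>/dev/null; python3 go.py .556 .2006 .18 -.02
```

```text
t 10.43 shift mm [ 44.3 189.1   5.3] turn 0.163 tilt [ 0.0002 -0.0028  0.    ] w 0.0856 f 0.0 F [-0.2 -0.4  1.1] q [ 0.02  0.31 -0.11  1.15 -0.    1.78]
```

```bash
python3 -m inch '[44,189,5,0,0,0.163,100, 44,189,5,0,0,0.163,100, 44,189,5,0,0,0.163,100, 44,189,5,0,0,0.163,100, 44,189,5,0,0,0.163,100, 44,189,5,0,0,0.163,100, 44,189,5,0,0,0.163,100, 44,189,5,0,0,0.163,100]'>/dev/null; python3 go.py .556 .2006 .18 -.02
cat > see.py <<'E'
from w import *; import sys
o=bot.get_obs(); im=bot.camera("wrist"); bot.camera("top")
for n in sys.argv[1:]:
    for r in bot.silhouettes("wrist",n)[:2]: print(n,"mask",round(r["confidence"],2),np.round(r["uv"]),np.round(watz(r["uv"],.068,o),4))
    for r in bot.spot_point("wrist",n)[:2]: print(n,"pt",round(r["confidence"],2),np.round(r["uv"]),np.round(watz(r["uv"],.007,o),4))
    for r in bot.spot_point("top",n)[:3]: print(n,"top pt",round(r["confidence"],2),np.round(r["uv"]),np.round(atz("top",r["uv"],.007),4))
E
python3 see.py white_stake black_stake blue_stake brass_stake
```

```text
t 11.1 shift mm [0.4 2.6 0.5] turn 0.006 tilt [ 0.0016 -0.0032  0.    ] w 0.085 f 0.0 F [-0.6 -0.2  1.1] q [ 0.34  0.46  0.13  1.24 -0.    1.94]
white_stake mask 0.69 [337.  47.] [0.5689 0.2981 0.068 ]
white_stake mask 0.56 [318. 187.] [0.5545 0.2074 0.068 ]
white_stake pt 0.86 [322. 172.] [0.5577 0.2034 0.007 ]
white_stake top pt 0.83 [212. 190.] [0.5571 0.1985 0.007 ]
white_stake top pt 0.63 [239. 193.] [0.5528 0.1434 0.007 ]
white_stake top pt 0.22 [192. 189.] [0.5589 0.2388 0.007 ]
black_stake mask 0.65 [318. 109.] [0.5562 0.2606 0.068 ]
black_stake pt 0.75 [320. 103.] [0.5574 0.2621 0.007 ]
black_stake top pt 0.41 [211. 191.] [0.555  0.2002 0.007 ]
blue_stake mask 0.8 [314.  22.] [0.5549 0.3124 0.068 ]
blue_stake pt 0.87 [316.  27.] [0.5558 0.3189 0.007 ]
brass_stake mask 0.75 [229. 285.] [0.4835 0.1302 0.068 ]
brass_stake mask 0.6 [430. 246.] [0.6366 0.1596 0.068 ]
brass_stake pt 0.86 [418. 239.] [0.6458 0.1379 0.007 ]
brass_stake pt 0.75 [226. 275.] [0.4622 0.1045 0.007 ]
brass_stake top pt 0.92 [244. 149.] [0.6458 0.1354 0.007 ]
brass_stake top pt 0.78 [441. 250.] [ 0.4491 -0.2749  0.007 ]
brass_stake top pt 0.54 [253. 240.] [0.4567 0.1101 0.007 ]
```

Brass stands in its pocket at about (0.449,−0.275). White at (0.556,0.203); go down and grip.

```bash
python3 -m inch '[0,4,-30,0,0,0,100, 0,4,-70,0,0,0.006,100, 0,4,-112,0,0,0.006,100, 0,4,-112,0,0,0.006,100, 0,4,-112,0,0,0.006,100, 0,4,-112,0,0,0.006,100]'>/dev/null; python3 go.py .556 .2026 .068 -.02
python3 -m inch '[0,0,0,0,0,0,20, 0,0,0,0,0,0,20, 0,0,0,0,0,0,20, 0,0,0,0,0,0,20, 0,0,0,0,0,0,20, 0,0,0,0,0,0,20, 0,0,0,0,0,0,20, 0,0,0,0,0,0,20]'>/dev/null; python3 go.py .4988 -.2449 .198 -1.0648
```

```text
t 12.3 shift mm [-1.7 -0.5 -3. ] turn -0.0 tilt [-0.0007  0.0019  0.    ] w 0.0857 f 0.0 F [0.2 1.3 0.9] q [ 0.35  0.55 -0.02  0.99  0.    1.94]
t 12.97 shift mm [ -58.5 -447.9  127. ] turn -1.045 tilt [-0.0011  0.0022  0.    ] w 0.0343 f 59.1 F [-1.7 -0.4  6. ] q [ 0.35  0.55 -0.02  0.99  0.    1.94]
```

```bash
python3 -m inch '[0,0,40,0,0,0,20, 0,0,80,0,0,0,20, 0,-20,110,0,0,-0.1,20, -58,-448,110,0,0,-1.045,20, -58,-448,110,0,0,-1.045,20, -58,-448,110,0,0,-1.045,20, -58,-448,110,0,0,-1.045,20, -58,-448,110,0,0,-1.045,20]'>/dev/null; python3 go.py .4988 -.2449 .181 -1.0648
```

```text
t 13.63 shift mm [ -28.9 -219.4    1.6] turn -0.314 tilt [ 0.0001 -0.      0.    ] w 0.0339 f 60.7 F [ 1.  -0.2 -2.1] q [-0.05  0.34 -0.06  1.17 -0.    2.27]
```

```bash
python3 -m inch '[-29,-219,1,0,0,-0.314,20, -29,-219,1,0,0,-0.314,20, -29,-219,1,0,0,-0.314,20, -29,-219,1,0,0,-0.314,20, -29,-219,1,0,0,-0.314,20, -29,-219,1,0,0,-0.314,20, -29,-219,1,0,0,-0.314,20, -29,-219,1,0,0,-0.314,20]'>/dev/null; python3 go.py .4988 -.2449 .072 -1.0648; python3 - <<'E'
from w import *
o=bot.get_obs(); im=bot.camera("wrist"); cv2.imwrite("pics/w3.png",im)
E
```

```text
t 14.3 shift mm [  -0.3   -1.6 -107.9] turn -0.004 tilt [-0.0011 -0.0007 -0.    ] w 0.0345 f 60.7 F [-0.1  1.5 -1.8] q [-0.45  0.39  0.02  1.2   0.    2.18]
```

View pics/w3.png

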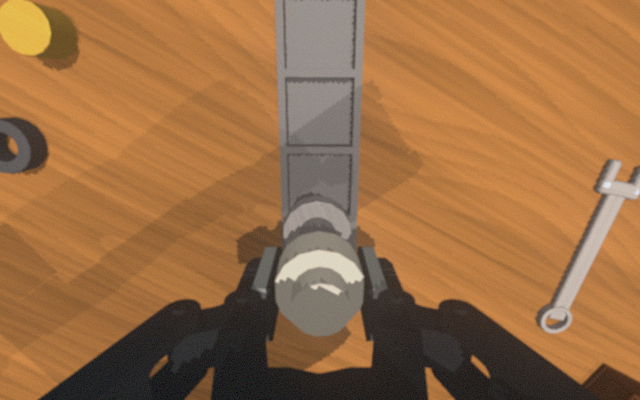

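White held, head (320,285), foot (317,220); row aligned with pockets ahead at rows 112 and 35. Lower.

```bash
python3 -m inch '[-1,-2,-40,0,0,-0.004,20, -1,-2,-75,0,0,-0.004,20, -1,-2,-95,0,0,-0.004,20, -1,-1,-105,0,0,-0.004,20, -1,-1,-109,0,0,-0.004,20, -1,-1,-111,0,0,-0.004,20, -1,-1,-112,0,0,-0.004,20, -1,-1,-112,0,0,-0.004,20]'>/dev/null; python3 go.py .4988 -.2449 .069 -1.0648
```

```text
t 15.02 shift mm [-1.3 -0.8 -0.7] turn -0.002 tilt [0.0015 0.0029 0.    ] w 0.0341 f 60.9 F [-0.2 -0.4 -2.4] q [-0.45  0.49 -0.13  0.94 -0.    2.18]
```

```bash
python3 -m inch '[-1,-1,-1,0,0,0,20, -1,-1,-2,0,0,0,20, -1,-1,-2.5,0,0,0,20]'>/dev/null; python3 go.py .4988 -.2449 .069 -1.0648
```

```text
t 15.27 shift mm [-0.7  0.2  0. ] turn -0.002 tilt [0.0005 0.0052 0.    ] w 0.0341 f 61.9 F [-1.2  3.3 12.7] q [-0.46  0.49 -0.14  0.94  0.    2.18]
```

Touchdown (+12 N). Release and rise.

```bash
python3 -m inch '[0,0,1,0,0,0,100, 0,0,1,0,0,0,100, 0,0,1,0,0,0,100, 0,0,1,0,0,0,100, 0,0,1,0,0,0,100, 0,0,1,0,0,0,100, 0,0,40,0,0,0,100, 0,0,80,0,0,0,100]'>/dev/null; python3 go.py .5577 .2606 .18 -.02
```

```text
t 15.93 shift mm [ 62.6 504.3  36.7] turn 1.043 tilt [-0.0038 -0.0078 -0.    ] w 0.0855 f 0.0 F [ 1.6 -0.6  0.8] q [-0.46  0.42 -0.04  1.12 -0.    2.18]
```

```bash
python3 -m inch '[0,0,36,0,0,0,100, 62,504,36,0,0,1.043,100, 62,504,36,0,0,1.043,100, 62,504,36,0,0,1.043,100, 62,504,36,0,0,1.043,100, 62,504,36,0,0,1.043,100, 62,504,36,0,0,1.043,100, 62,504,36,0,0,1.043,100]'>/dev/null; python3 go.py .557 .2615 .18 -.02
```

```text
t 16.6 shift mm [ 23.9 214.9  -1.7] turn 0.162 tilt [0. 0. 0.] w 0.0852 f 0.0 F [ 1.4 -0.7 -1. ] q [ 0.09  0.35 -0.03  1.19 -0.    1.84]
```

```bash
python3 -m inch '[24,215,-2,0,0,0.162,100, 24,215,-2,0,0,0.162,100, 24,215,-2,0,0,0.162,100, 24,215,-2,0,0,0.162,100, 24,215,-2,0,0,0.162,100, 24,215,-2,0,0,0.162,100, 24,215,-2,0,0,0.162,100, 24,215,-2,0,0,0.162,100]'>/dev/null; python3 go.py .557 .2615 .068 -.02;python3 see.py white_stake black_stake blue_stake brass_stake
```

```text
t 17.27 shift mm [   0.2    1.9 -111. ] turn 0.005 tilt [ 0.0013 -0.0012  0.    ] w 0.0857 f 0.0 F [ 0.4 -0.4  0.1] q [ 0.44  0.51  0.2   1.27 -0.    2.03]
white_stake top pt 0.66 [425. 222.] [ 0.5042 -0.2408  0.007 ]
black_stake mask 0.8 [320. 193.] [0.5575 0.2648 0.068 ]
black_stake pt 0.65 [324. 181.] [0.5609 0.2578 0.007 ]
black_stake top pt 0.97 [183. 190.] [0.5564 0.2586 0.007 ]
black_stake top pt 0.48 [184. 192.] [0.5518 0.2555 0.007 ]
blue_stake mask 0.91 [315. 118.] [0.5551 0.3167 0.068 ]
blue_stake mask 0.4 [322. 197.] [0.5589 0.262  0.068 ]
blue_stake pt 0.95 [315. 113.] [0.5544 0.3162 0.007 ]
blue_stake top pt 0.64 [152. 192.] [0.5489 0.3216 0.007 ]
brass_stake mask 0.76 [229. 341.] [0.4796 0.1406 0.068 ]
brass_stake mask 0.66 [416. 319.] [0.6312 0.1581 0.068 ]
brass_stake pt 0.88 [415. 299.] [0.6486 0.1348 0.007 ]
brass_stake pt 0.77 [229. 327.] [0.4613 0.1065 0.007 ]
brass_stake top pt 0.97 [243. 146.] [0.652  0.1379 0.007 ]
brass_stake top pt 0.88 [255. 237.] [0.4633 0.1055 0.007 ]
brass_stake top pt 0.66 [442. 253.] [ 0.4424 -0.2764  0.007 ]
```

White sits at (0.504,−0.241), brass at (0.442,−0.276); black at (0.557,0.261). Grip it.

```bash
python3 -m inch '[0,2,-30,0,0,0.005,100, 0,2,-70,0,0,0.005,100, 0,2,-111,0,0,0.005,100, 0,2,-112,0,0,0.005,100, 0,2,-112,0,0,0.005,100, 0,2,-112,0,0,0.005,100]'>/dev/null; python3 go.py .557 .2615 .068 -.02
python3 -m inch '[0,0,-2,0,0,0,20, 0,0,-2,0,0,0,20, 0,0,-2,0,0,0,20, 0,0,-2,0,0,0,20, 0,0,-2,0,0,0,20, 0,0,-2,0,0,0,20, 0,0,-2,0,0,0,20, 0,0,-2,0,0,0,20]'>/dev/null; python3 go.py .5512 -.2158 .178 -1.0648
```

```text
t 18.47 shift mm [-1.2 -0.7 -1.4] turn 0.001 tilt [-0.0008  0.0017  0.    ] w 0.0854 f 0.0 F [-0.1  0.2  0.8] q [ 0.44  0.6   0.05  1.02 -0.    2.03]
t 19.13 shift mm [  -7.1 -477.8  110.6] turn -1.044 tilt [-0.0012  0.0027  0.    ] w 0.0346 f 59.2 F [-0.7  0.   6.3] q [ 0.44  0.6   0.05  1.02 -0.    2.03]
```

```bash
python3 -m inch '[0,0,40,0,0,0,20, 0,0,80,0,0,0,20, 0,-20,110,0,0,-0.1,20, -7,-478,110,0,0,-1.044,20, -7,-478,110,0,0,-1.044,20, -7,-478,110,0,0,-1.044,20, -7,-478,110,0,0,-1.044,20, -7,-478,110,0,0,-1.044,20]'>/dev/null; python3 go.py .5512 -.2158 .177 -1.0648
```

```text
t 19.8 shift mm [  -1.9 -247.4    1.7] turn -0.313 tilt [ 0.0001 -0.0012  0.    ] w 0.0344 f 60.8 F [ 0.7  0.2 -2.3] q [ 0.06  0.39  0.01  1.19 -0.    2.38]
```

```bash
python3 -m inch '[-2,-247,1,0,0,-0.313,20, -2,-247,1,0,0,-0.313,20, -2,-247,1,0,0,-0.313,20, -2,-247,1,0,0,-0.313,20, -2,-247,1,0,0,-0.313,20, -2,-247,1,0,0,-0.313,20, -2,-247,1,0,0,-0.313,20, -2,-247,1,0,0,-0.313,20]'>/dev/null; python3 -m inch '[0,-2,0,0,0,-0.004,20, 0,-2,0,0,0,-0.004,20]'>/dev/null; python3 go.py .5512 -.2158 .066 -1.0648
```

```text
t 20.63 shift mm [  -0.6   -1.1 -110.2] turn -0.003 tilt [-0.0006 -0.0012 -0.    ] w 0.0346 f 61.0 F [ 0.   0.7 -1.9] q [-0.37  0.46  0.13  1.23  0.    2.26]
```

```bash
python3 -m inch '[-1,-1,-40,0,0,-0.003,20, -1,-1,-75,0,0,-0.003,20, -1,-1,-95,0,0,-0.003,20, -1,-1,-105,0,0,-0.003,20, -1,-1,-109,0,0,-0.003,20, -1,-1,-111,0,0,-0.003,20, -1,-1,-112,0,0,-0.003,20, -1,-1,-112,0,0,-0.003,20]'>/dev/null; python3 go.py .5512 -.2158 .066 -1.0648
```

```text
t 21.3 shift mm [-1.3  1.  -0.4] turn 0.001 tilt [0.0012 0.003  0.    ] w 0.0343 f 61.2 F [ 1.1 -0.2 -1.7] q [-0.37  0.56 -0.03  0.98 -0.    2.26]
```

```bash
python3 -m inch '[-1,1,-1,0,0,0,20, -1,1,-2,0,0,0,20, -1,1,-2,0,0,0,20]'>/dev/null; python3 go.py .5512 -.2158 .066 -1.0648
```

```text
t 21.55 shift mm [-0.6  0.5  0.5] turn 0.001 tilt [0.0015 0.0048 0.    ] w 0.0346 f 61.9 F [-0.4 -0.   5.2] q [-0.37  0.56 -0.03  0.98  0.    2.26]
```

```bash
python3 -m inch '[0,0,0,0,0,0,100, 0,0,0,0,0,0,100, 0,0,0,0,0,0,100, 0,0,0,0,0,0,100, 0,0,0,0,0,0,100, 0,0,0,0,0,0,100, 0,0,40,0,0,0,100, 0,0,80,0,0,0,100]'>/dev/null; python3 go.py .5555 .3165 .18 -.02
```

```text
t 22.22 shift mm [  8.  531.2  39.8] turn 1.046 tilt [-0.0032 -0.008  -0.    ] w 0.0854 f 0.0 F [1.4 0.2 0.8] q [-0.37  0.49  0.06  1.16  0.    2.26]
```

```bash
python3 -m inch '[0,0,40,0,0,0,100, 8,531,40,0,0,1.046,100, 8,531,40,0,0,1.046,100, 8,531,40,0,0,1.046,100, 8,531,40,0,0,1.046,100, 8,531,40,0,0,1.046,100, 8,531,40,0,0,1.046,100, 8,531,40,0,0,1.046,100]'>/dev/null; python3 go.py .5555 .3165 .18 -.02
```

```text
t 22.88 shift mm [  1.4 238.7  -2.8] turn 0.165 tilt [0.     0.0002 0.    ] w 0.0853 f 0.0 F [0.6 1.  0.4] q [ 0.14  0.4   0.04  1.21 -0.    1.9 ]
```

```bash
python3 -m inch '[1,239,-2,0,0,0.165,100, 1,239,-2,0,0,0.165,100, 1,239,-2,0,0,0.165,100, 1,239,-2,0,0,0.165,100, 1,239,-2,0,0,0.165,100, 1,239,-2,0,0,0.165,100, 1,239,-2,0,0,0.165,100, 1,239,-2,0,0,0.165,100]'>/dev/null; python3 go.py .5555 .3165 .068 -.02;python3 see.py white_stake black_stake blue_stake
```

```text
t 23.55 shift mm [   0.8   -0.4 -111.9] turn 0.002 tilt [ 0.0007 -0.0007  0.    ] w 0.085 f 0.0 F [ 0.9 -1.1 -0.1] q [ 0.52  0.56  0.28  1.3  -0.    2.11]
white_stake top pt 0.74 [426. 225.] [ 0.4986 -0.2446  0.007 ]
black_stake top pt 0.73 [412. 196.] [ 0.558  -0.2142  0.007 ]
blue_stake mask 0.74 [320. 197.] [0.5551 0.3194 0.068 ]
blue_stake pt 0.71 [320. 177.] [0.555  0.3186 0.007 ]
blue_stake top pt 0.58 [153. 193.] [0.5481 0.3199 0.007 ]
```

```bash
python3 -m inch '[0,2,-30,0,0,0.002,100, 0,2,-70,0,0,0.002,100, 0,2,-111,0,0,0.002,100, 0,2,-113,0,0,0.002,100, 0,2,-113,0,0,0.002,100, 0,2,-113,0,0,0.002,100]'>/dev/null; python3 go.py .555 .318 .068 -.02
python3 -m inch '[0,0,-2,0,0,0,20, 0,0,-2,0,0,0,20, 0,0,-2,0,0,0,20, 0,0,-2,0,0,0,20, 0,0,-2,0,0,0,20, 0,0,-2,0,0,0,20, 0,0,-2,0,0,0,20, 0,0,-2,0,0,0,20]'>/dev/null; python3 go.py .6037 -.1868 .178 -1.0648
```

```text
t 24.6 shift mm [-1.4  0.6 -1.4] turn 0.004 tilt [-0.0009  0.0016  0.    ] w 0.0856 f 0.0 F [ 0.7 -0.2  1.3] q [0.52 0.64 0.13 1.06 0.   2.11]
t 25.27 shift mm [  47.5 -504.3  110.5] turn -1.041 tilt [-0.0014  0.0022  0.    ] w 0.0343 f 59.3 F [-0.5 -1.   5.4] q [0.52 0.64 0.13 1.05 0.   2.11]
```

```bash
python3 -m inch '[0,0,40,0,0,0,20, 0,0,80,0,0,0,20, 0,-20,110,0,0,-0.1,20, 47,-504,110,0,0,-1.041,20, 47,-504,110,0,0,-1.041,20, 47,-504,110,0,0,-1.041,20, 47,-504,110,0,0,-1.041,20, 47,-504,110,0,0,-1.041,20]'>/dev/null; python3 go.py .6037 -.1868 .177 -1.0648
```

```text
t 25.93 shift mm [  28.8 -274.6    1.7] turn -0.31 tilt [ 0.0002 -0.0011  0.    ] w 0.0347 f 60.9 F [ 0.4  0.3 -3.2] q [ 0.15  0.44  0.09  1.22 -0.    2.48]
```

```bash
python3 -m inch '[29,-275,1,0,0,-0.31,20, 29,-275,1,0,0,-0.31,20, 29,-275,1,0,0,-0.31,20, 29,-275,1,0,0,-0.31,20, 29,-275,1,0,0,-0.31,20, 29,-275,1,0,0,-0.31,20, 29,-275,1,0,0,-0.31,20, 29,-275,1,0,0,-0.31,20]'>/dev/null; python3 -m inch '[0,-3,0,0,0,-0.004,20, 0,-3,0,0,0,-0.004,20]'>/dev/null; python3 go.py .6037 -.1868 .066 -1.0648
```

```text
t 26.77 shift mm [  -0.2    1.8 -109.9] turn -0.001 tilt [-0.0007 -0.0018 -0.    ] w 0.0341 f 60.9 F [-0.1  0.4 -3.5] q [-0.3   0.55  0.26  1.28  0.    2.33]
```

```bash
python3 -m inch '[-1,1,-40,0,0,0,20, -1,1,-75,0,0,0,20, -1,1,-95,0,0,0,20, -1,1,-105,0,0,0,20, -1,1,-109,0,0,0,20, -1,1,-111,0,0,0,20, -1,1,-112,0,0,0,20, -1,1,-112,0,0,0,20]'>/dev/null; python3 go.py .6037 -.1868 .066 -1.0648
```

```text
t 27.43 shift mm [-1.5  0.7 -0.4] turn -0.002 tilt [0.0012 0.0035 0.    ] w 0.034 f 61.0 F [ 0.9  0.6 -2.2] q [-0.3   0.63  0.1   1.04 -0.    2.33]
```

```bash
python3 -m inch '[-1,1,-1,0,0,0,20, -1,1,-2,0,0,0,20, -1,1,-2,0,0,0,20]'>/dev/null; python3 go.py .6037 -.1868 .066 -1.0648
```

```text
t 27.68 shift mm [-0.6  0.   0.5] turn -0.002 tilt [0.0012 0.0048 0.    ] w 0.0344 f 61.6 F [-0.2  0.4  6.1] q [-0.3   0.63  0.09  1.03  0.    2.33]
```

Touchdown. Release, rise and move clear for a final look.

```bash
python3 -m inch '[0,0,0,0,0,0,100, 0,0,0,0,0,0,100, 0,0,0,0,0,0,100, 0,0,0,0,0,0,100, 0,0,0,0,0,0,100, 0,0,0,0,0,0,100, 0,0,40,0,0,0,100, 0,0,80,0,0,0,100]'>/dev/null
python3 -m inch '[0,0,40,0,0,0,100, 0,0,80,0,0,0,100, -150,200,100,0,0,0,100, -150,200,100,0,0,0,100, -150,200,100,0,0,0,100, -150,200,100,0,0,0,100, -150,200,100,0,0,0,100, -150,200,100,0,0,0,100]'>/dev/null
python3 -m inch '[0,0,0,0,0,0,100, 0,0,0,0,0,0,100, 0,0,0,0,0,0,100]' >/dev/null
python3 - <<'E'
from fit import *
t=bot.camera("top"); s=bot.camera("side")
P=np.array([.525,-.2304]); c,q=np.cos(-1.0648),np.sin(-1.0648)
for n in S:
    for cam in ["top","side"]:
        for r in bot.spot_point(cam,n)[:3]:
            d=atz(cam,r["uv"],.005)[:2]-P; l=[c*d[0]+q*d[1],-q*d[0]+c*d[1]]
            if abs(l[0])<.05: print(n,cam,round(r["confidence"],2),"grey frame mm",np.round(np.array(l)*1e3))
cv2.imwrite("pics/end.png",np.hstack([cv2.resize(t[120:290,340:500],None,fx=2.4,fy=2.4),cv2.resize(s[85:183,270:440],(400,408))[:408]]))
E
```

```text
brass_stake top 0.92 grey frame mm [  2. -84.]
brass_stake side 0.89 grey frame mm [  5. -92.]
black_stake top 0.9 grey frame mm [ 3. 33.]
black_stake side 0.41 grey frame mm [ 6. 28.]
black_stake side 0.34 grey frame mm [ -8. -27.]
white_stake top 0.75 grey frame mm [ -1. -29.]
white_stake side 0.93 grey frame mm [ -4. -30.]
blue_stake top 0.82 grey frame mm [ 3. 84.]
blue_stake side 0.95 grey frame mm [ 6. 91.]
```

View pics/end.png

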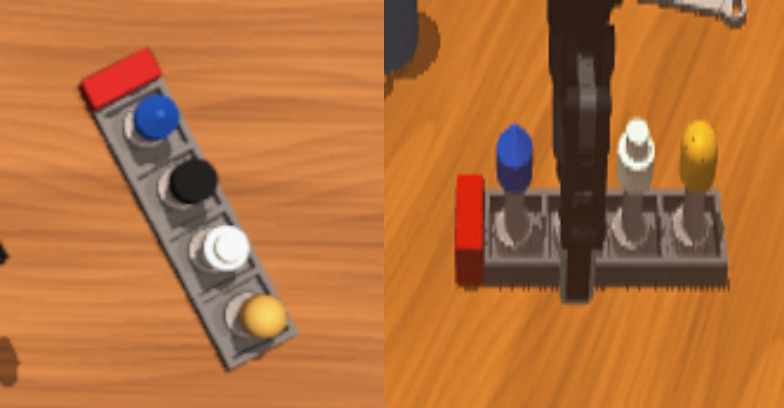

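The final picture shows, from the red end, blue (150,125), black (188,185), white (222,250) and brass (262,318). All are upright and near pocket centres, and the gripper is clear above.

```bash
python3 -c "
from workcell import bot
print(bot.job_done())"
```

```text
the job is handed in; nothing more can be done
None
```

All four stakes now stand upright in the grey rack in reverse order (from its red end: blue, black, white, brass), and the job was handed in at about 30 s of the 112 s; no verdict came back.

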